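# Unpack power modules, test them and close the carton

## Task

Fold both flaps of the shipping carton well back to the outside, then lay every blue power module flat in a lane of its own in the test fixture, brass contacts first, and slide each one under the clear cover until it is fully home against the back stop. When all of them are loaded, pull the sprung red knob out to its stop, hold it there for a moment and let it spring back to start the test. Fold both flaps of the emptied carton down shut again, and leave the marker on the fixture, the white bottle and the orange relay where they are.

Things in the scene. Friction and masses are not known exactly. Their poses are not given: they have to be found in the camera images.
- carton: Fixed cardboard carton, 286 (its x) x 164 (its y) x 85 mm high, walls 5 mm. Origin: underside centre. Inside, a grey foam tray with three shallow pockets in a row along x (centres at x = -80, 0, +80 mm): pocket floors 26 mm above the underside, foam between them 8 mm higher. A long flap is hinged on the rim of the +y wall and one on the -y wall.
- flap_left (a joint): Hinge of the carton flap on the +y rim, rad: 0 = flat across the opening, 1.57 = upright, 2.5 = its limit, folded back outside. Starts ajar (0.7 to 1.1) and stays where it is left. A 4 mm thick cardboard panel, 280 mm along the hinge, 70 mm from hinge to free edge.
- flap_left_hinge (a point): Middle of the left flap's hinge line, on the carton's +y rim (80 mm from the carton's centre, 88 mm above the bench).
- flap_right (a joint): Hinge of the carton flap on the -y rim; same size and values as flap_left, mirrored.
- flap_right_hinge (a point): Middle of the right flap's hinge line, on the carton's -y rim.
- fixture: Fixed black test fixture. Origin: on the bench below the middle lane. Lanes run along its x: A, B, C at y = +80, 0, -80 mm, floor z = 12 mm, 50 mm wide between ribs 7 mm high, open above from x = -140 to -22 mm; from there a clear cover with a yellow edge (z = 56 to 64 mm) hangs over them to the back stop at x = 60 mm. Behind it the test head, x = 90 to 200, 100 mm high.
- laneA_stop (a point): Lane A: the point on the lane's floor and centre line where the back stop's face stands.
- laneB_stop (a point): The same for lane B.
- laneC_stop (a point): The same for lane C.
- start_knob (a joint): Sprung red start knob, m: 0 = in (at rest), 0.025 = pulled out to its stop. It slides level towards the fixture's -x (away from its grey housing), needs 3 to 7 N and springs back when let go.
- start_knob_grip (a point): Middle of the red knob's grip, on its axis, 50 mm above the bench: a level cylinder 22 mm across, 24 mm long (along the fixture's x), with a 32 mm flange 5 mm thick on its free (-x) end. The grey housing's face is 35 mm behind this point when the knob is in; its top is 75 mm above the bench.
- module1: Blue power module with a white label, 90 (its x) x 44 (its y) x 36 mm high, 0.2 kg. Origin: centre of its underside. Three brass contacts are on its +x end face and on top of that end. Starts flat in a carton pocket, contacts towards the carton's +y wall; may be absent (None).
- module1_contacts (a point): Bottom middle of the contact (+x) end of module1, 45 mm from its origin.
- module2: Blue power module with a white label, 90 (its x) x 44 (its y) x 36 mm high, 0.2 kg. Origin: centre of its underside. Three brass contacts are on its +x end face and on top of that end. Starts flat in a carton pocket, contacts towards the carton's +y wall; may be absent (None).
- module2_contacts (a point): Bottom middle of the contact (+x) end of module2, 45 mm from its origin.
- module3: Blue power module with a white label, 90 (its x) x 44 (its y) x 36 mm high, 0.2 kg. Origin: centre of its underside. Three brass contacts are on its +x end face and on top of that end. Starts flat in a carton pocket, contacts towards the carton's +y wall; may be absent (None).
- module3_contacts (a point): Bottom middle of the contact (+x) end of module3, 45 mm from its origin.
- marker: Black marker lying on the fixture's test head, 115 x 14 x 14 mm; a bystander to leave alone. Origin: underside centre.
- cleaner_bottle: White bottle with a blue cap, 52 mm across, 120 mm high; a bystander to leave alone. Origin: underside centre.
- relay: Orange relay with a black foot, 28 x 28 x 36 mm; a bystander to leave alone. Origin: underside centre.
Things that resemble listed ones, but are neither listed nor needed, are in the scene too. What is shaped like the module2 but turquoise is not meant.

How it is judged:
By the outcome, as a careful person would: the job done as asked, in the order asked, and still so for the second after the job is handed in, with the robot touching nothing.
Of module1, module2, module3 only 2 to 3 are there at a start; the rules pass over those that are not, and their reading is None.
At some moment in a run one of module1, module2, module3 may be knocked a few centimetres aside while the robot is not near it.
Once in a run the grip may slacken for a moment while it holds something.
It also fails if it takes over 210 s, if anything falls off the work surface, if the arm or the gripper's body presses on something with over 40 N, if the wrist force passes 120 N, or if a joint passes its speed limit or range.

## Robot

A 7-joint arm with a two-finger parallel gripper is mounted at the origin on the work surface. World frame = base frame: x ahead of the robot, y to its left, z up, the work surface at z = 0. Lengths are in m, angles in rad, forces in N, time in s.
With the tool pointing down it reaches from about 0.4 to 0.925 m from the base axis. Payload 4.1 kg.
Tool frame: the origin (TCP) lies at the very end of the fingers, on their centre line; the grasp point (between the pads) lies 19 mm behind it; x points along the fingers, y is the direction in which the jaws open and shut, and the axes are right-handed (so a half turn about x gives the same grasp; the last joint's range is limited). The gripper opens to 85 mm and grips with 20 to 120 N. Pads are 22 mm wide; open, the fingers measure 114 mm over their backs; the gripper's body (76 mm by 85 mm) begins 54 mm behind the grasp point. The pads swing forward as they close: fully open they stand 13 mm farther back than shut.
Start: joints at [1.122, 0.398, 0.045, 1.537, -0.019, 1.207, -0.051], TCP at [0.223, -0.611, 0.231] pointing down, gripper open.
Joint ranges: [-2.82, 2.82], [-0.49, 2.23], [-1.37, 1.46], [0, 2.46], [-1.36, 4.5], [0.23, 2], [-2.94, 2.94]. Speed limits (rad/s): [2.57, 2.57, 3.14, 3.14, 3.14, 3.14, 3.14].

## Interface

Orientations are given as a 3x3 rotation matrix whose columns are the frame's x, y, z axes.
In Python, from plant import move_ptp, move_l, move_j, ungrasp, close, sleep, inverse_kinematics, get_obs, camera, MotionError, job_done gives the robot as it stands. Calls block until the motion is done:
- move_ptp(position, orientation): joint-space move of the TCP to a pose.
- move_l(position, vel=0.15, attitude=None, threshold=None): straight line of the TCP; attitude=None keeps the orientation; vel is the mean speed in m/s. With threshold (N) it stops when the force on the tool has changed by that much, and returns True; else False.
- move_j(angles): joint-space move.
- ungrasp() and close(newtons=None): open the fingers fully, or close them until they stop; newtons is the grip in N (None keeps the last).
- sleep(seconds).
- inverse_kinematics(position, orientation): joint angles nearest the present ones, or None.
- get_obs(): the state.
- camera(name): name is "scene" or "top"; returns a dict with "image" (384x512x3 uint8, blue, green, red), "range_z" (384x512 float32, m along the optical axis (not along the pixel's ray), 0 where there is no reading), "intrinsics" (3x3 intrinsics, pixels), "D" ([k1, k2, p1, p2, k3] as OpenCV has them; the pictures are not rectified), "world_to_cam" (4x4, takes a point from world to camera coordinates). Camera axes: x right, y down, z forward; pixel columns grow to the right and rows downward; lengths in m; the calibration is good to about 2 mm. A picture is of the moment at which its call begins.
A pose or a line that the arm cannot do raises MotionError and nothing moves.
- job_done(): hands the job in, once; it reports no verdict.
The state is a dict: "time_s": time; "joint_positions": joint angles; "qd": joint speeds; "effort": joint torques, N m; "position": TCP position; "ee_rot": TCP orientation; "contact_force": force on the tool from outside, world axes, zero at the start; "wrist_torque": the same for the moment, N m; "finger_gap": finger opening in m.
Only numpy, scipy, OpenCV 4.12 (cv2) and the standard library are available. Lean on these libraries where they do the work, as an engineer would, in place of code of your own. Each camera call takes 0.05 s, during which the arm holds its last target.

## Working session

There is one attempt and no reset: what is moved stays moved. The work goes in short steps, each a Python script; the robot and the scene stay as the last script left them, time stands still between calls to the robot, and variables do not carry over. Pictures are saved under pics/ and viewed, and the job is handed in when it is done.

```bash
ls; mkdir -p pics; python3 - <<'E'
from plant import *
import cv2,numpy as np
o=get_obs();print({k:np.round(v,3) if not isinstance(v,dict) else v for k,v in o.items()})
for n in("scene","top"):
    c=camera(n);cv2.imwrite(f"pics/{n}0.png",c["image"]);print(n,c["intrinsics"].tolist(),c["D"],np.round(c["world_to_cam"],4).tolist(), (c["range_z"]>0).mean())
E
```

```text
pics
{'time_s': np.float64(0.0), 'joint_positions': array([ 1.122,  0.399,  0.045,  1.538, -0.019,  1.207, -0.051]), 'qd': array([-0.001, -0.002, -0.001, -0.001, -0.001,  0.001,  0.004]), 'effort': array([ 0.0000e+00, -4.7513e+01,  1.3650e+00, -2.5422e+01,  1.2000e-02,
        1.0000e-02,  0.0000e+00]), 'position': array([ 0.223, -0.61 ,  0.23 ]), 'ee_rot': array([[-0.001,  0.343, -0.939],
       [ 0.002, -0.939, -0.343],
       [-1.   , -0.002,  0.   ]]), 'contact_force': array([-0.436,  1.02 , -0.404]), 'wrist_torque': array([ 0.049,  0.024, -0.044]), 'finger_gap': np.float64(0.085)}
scene [[393.34549873696903, 0.0, 256.7620760724528], [0.0, 393.34549873696903, 193.1528792661217], [0.0, 0.0, 1.0]] [-0.04362049  0.          0.          0.          0.        ] [[-0.5106, 0.8598, 0.0095, 0.2935], [0.5704, 0.347, -0.7445, -0.2178], [-0.6433, -0.3747, -0.6676, 1.308], [0.0, 0.0, 0.0, 1.0]] 0.996002197265625
top [[369.41861822968195, 0.0, 255.80241779286382], [0.0, 369.41861822968195, 190.1852670646399], [0.0, 0.0, 1.0]] [0.03669577 0.         0.         0.         0.        ] [[-0.0106, -0.9999, 0.0002, -0.0299], [-0.9924, 0.0105, -0.1228, 0.5322], [0.1228, -0.0015, -0.9924, 1.1111], [0.0, 0.0, 0.0, 1.0]] 0.995880126953125
```

View pics/scene0.png

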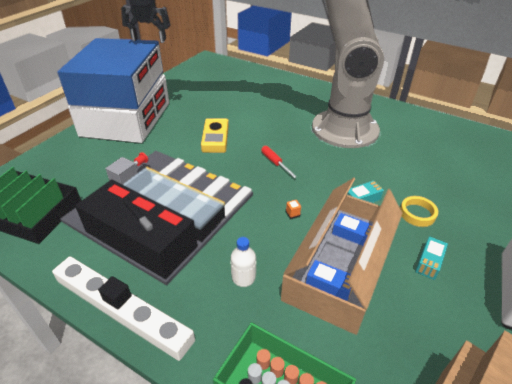

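View pics/top0.png

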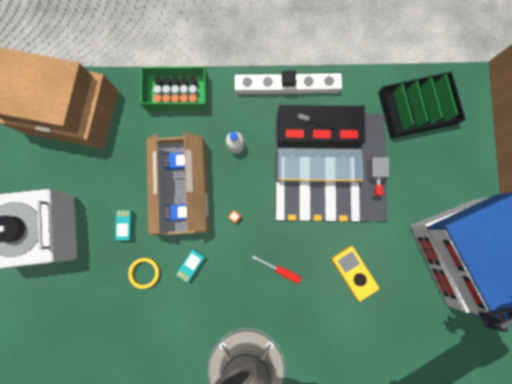

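```bash
cat > h.py <<'E'
from plant import *
import cv2,numpy as np
def cloud(c):
    K,D,T=c["intrinsics"],np.array(c["D"]),c["world_to_cam"]
    h,w=c["range_z"].shape
    u,v=np.meshgrid(np.arange(w),np.arange(h))
    p=cv2.undistortPoints(np.stack([u,v],-1).reshape(-1,1,2).astype(float),K,D).reshape(h,w,2)
    z=c["range_z"][...,None]
    P=np.concatenate([p*z,z],-1)
    R,t=T[:3,:3],T[:3,3]
    return (P-t)@R
def proj(c,X):
    K,D,T=c["intrinsics"],np.array(c["D"]),c["world_to_cam"]
    return cv2.projectPoints(np.array(X,float).reshape(-1,1,3),cv2.Rodrigues(T[:3,:3])[0],T[:3,3],K,D)[0].reshape(-1,2)
def snap(n,f,crop=None,s=1):
    c=camera(n);im=c["image"]
    if crop: x0,y0,x1,y1=crop;im=im[y0:y1,x0:x1]
    im=cv2.resize(im,None,fx=s,fy=s,interpolation=cv2.INTER_CUBIC)
    cv2.imwrite("pics/"+f,im);return c
E
python3 - <<'E'
from h import *
c=snap("top","t1.png",(130,90,400,250),2.9)
d=snap("scene","s1.png",(270,170,410,330),4)
P=cloud(c);Q=cloud(d)
np.savez("c0.npz",P=P,Q=Q,ti=c["image"],si=d["image"])
def m(im,P,f):
    hsv=cv2.cvtColor(im,cv2.COLOR_BGR2HSV);return hsv
# sample pts
for uv in [(150,140),(205,140),(150,232),(205,232),(178,135),(178,236),(178,160),(178,212),(178,187),(278,107),(363,107),(278,147),(363,147),(278,152),(362,152),(278,181),(362,181),(276,219),(386,219),(386,115),(379,190),(380,165),(305,215),(320,133),(234,216),(235,140)]:
    print(uv,np.round(P[uv[1],uv[0]],3))
E
```

```text
(150, 140) [0.672 0.271 0.114]
(205, 140) [0.701 0.127 0.001]
(150, 232) [0.406 0.268 0.102]
(205, 232) [ 0.405  0.125 -0.001]
(178, 135) [ 0.719  0.215 -0.001]
(178, 236) [0.394 0.209 0.003]
(178, 160) [0.623 0.2   0.062]
(178, 212) [0.465 0.198 0.059]
(178, 187) [0.546 0.207 0.023]
(278, 107) [ 0.773 -0.104  0.1  ]
(363, 107) [ 0.769 -0.357  0.103]
(278, 147) [ 0.67  -0.107  0.024]
(363, 147) [ 0.67  -0.38   0.009]
(278, 152) [ 0.645 -0.104  0.064]
(362, 152) [ 0.653 -0.375  0.012]
(278, 181) [ 0.561 -0.105  0.028]
(362, 181) [ 0.553 -0.357  0.06 ]
(276, 219) [ 0.443 -0.097  0.017]
(386, 219) [ 0.44  -0.438  0.015]
(386, 115) [ 0.771 -0.454  0.019]
(379, 190) [ 0.525 -0.406  0.061]
(380, 165) [ 0.598 -0.408  0.076]
(305, 215) [ 0.454 -0.188  0.017]
(320, 133) [ 0.693 -0.228  0.098]
(234, 216) [0.452 0.032 0.04 ]
(235, 140) [0.671 0.024 0.111]
```

View pics/t1.png

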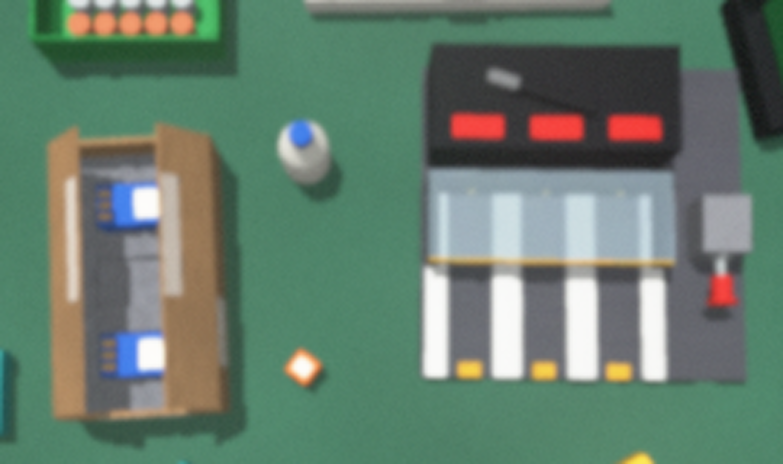

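View pics/s1.png

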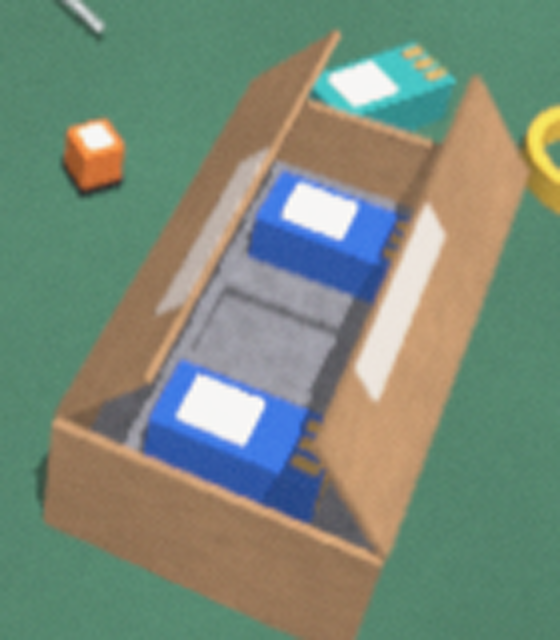

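```bash
python3 - <<'E'
from h import *
d=np.load("c0.npz");P,Q,ti,si=d["P"],d["Q"],d["ti"],d["si"]
def rect(X,n):
    r=cv2.minAreaRect((X[:,:2]*1000).astype(np.float32));print(n,len(X),"c",np.round(r[0],1),"s",np.round(r[1],1),"a",round(r[2],2),"z",np.round(np.median(X[:,2])*1000,1))
def rays(c_img,m,): pass
for nm,C,im in(("top",P,ti),("scene",Q,si)):
    hsv=cv2.cvtColor(im,cv2.COLOR_BGR2HSV);x,y,z=C[...,0],C[...,1],C[...,2]
    box=(x>.36)&(x<.74)&(y>.05)&(y<.35)
    rect(C[box&(z>.080)&(z<.090)],nm+" rim")
    blue=(hsv[...,0]>105)&(hsv[...,0]<125)&(hsv[...,1]>150)
    wh=(hsv[...,1]<60)&(hsv[...,2]>150)
    for a,b in((.40,.51),(.57,.70)):
        mm=(blue|wh)&box&(x>a)&(x<b)&(z>.054)&(z<.069)&(y>.14)&(y<.262)
        if mm.sum()>10: rect(C[mm],nm+" mod top"); print(np.round(np.percentile(C[mm],[1,99],axis=0)*1000))
    rect(C[(z>.094)&(z<.106)&(x>.6)&(x<.85)&(y>-.45)&(y<0)],nm+" head")
    cov=(z>.058)&(z<.070)&(x>.5)&(x<.7)&(y>-.38)&(y<-.05)
    rect(C[cov],nm+" cover")
    rib=wh&(z>.01)&(z<.03)&(x>.4)&(x<.6)&(y>-.4)&(y<-.05)
    n,l,st,ce=cv2.connectedComponentsWithStats(rib.astype(np.uint8))
    for i in range(1,n):
        if st[i,4]>30: rect(C[l==i],nm+" rib")
    yel=(hsv[...,0]>18)&(hsv[...,0]<32)&(hsv[...,1]>120)&(x>.4)&(x<.5)&(y>-.4)&(y<-.05)&(z<.04)&(z>-.01)
    n,l,st,ce=cv2.connectedComponentsWithStats(yel.astype(np.uint8))
    for i in range(1,n):
        if st[i,4]>8: print(nm,"yel",st[i,4],np.round(C[l==i].mean(0)*1000))
    red=((hsv[...,0]<6)|(hsv[...,0]>174))&(hsv[...,1]>150)&(y<-.36)&(y>-.46)&(z>.03)&(z<.08)&(x>.45)&(x<.65)
    if red.sum(): print(nm,"knob",red.sum(),np.round(np.percentile(C[red],[2,50,98],axis=0)*1000))
    gr=(z>.07)&(z<.081)&(x>.54)&(x<.66)&(y<-.36)&(y>-.46)
    if gr.sum():rect(C[gr],nm+" housing")
    # flaps
    for s in(1,-1):
        f=box&(z>.095)&(z<.17)&((y-.2)*s>0)
        X=C[f]
        if len(X)>30:
            A=np.c_[X[:,1],X[:,2]]; k=np.polyfit(X[:,1],X[:,2],1);print(nm,"flap",s,len(X),"angle",np.arctan(-s*k[0]),"z=88 at y",(.088-k[1])/k[0],"zmax",np.percentile(X[:,2],99), "y edge",np.percentile(X[:,1],[1,99]))
E
```

```text
top rim 238 c [546.2 202.4] s [288.1 167. ] a 2.64 z 85.7
top mod top 177 c [465.5 199.3] s [42.4 46.2] a 0.78 z 61.4
[[444. 177.  57.]
 [486. 220.  66.]]
top mod top 176 c [621.  207.4] s [46.5 42.6] a 89.88 z 61.5
[[600. 185.  56.]
 [642. 228.  66.]]
top head 3035 c [ 723.9 -232.5] s [258.7 114.5] a 88.49 z 99.8
top cover 2778 c [ 617.7 -230.2] s [259.1 124.9] a 88.61 z 63.6
top rib 330 c [ 502.4 -109.8] s [ 28.4 119.7] a 88.81 z 18.3
top rib 435 c [ 500.5 -188.1] s [ 35.1 123.4] a 88.41 z 17.7
top rib 429 c [ 497.6 -268.6] s [ 37.9 119.4] a 89.0 z 18.1
top rib 333 c [ 496.9 -344.1] s [ 29.5 119.7] a 87.16 z 17.9
top yel 45 [ 448. -146.   12.]
top yel 46 [ 446. -226.   13.]
top yel 48 [ 445. -305.   13.]
top knob 66 [[ 512. -416.   48.]
 [ 525. -404.   59.]
 [ 537. -396.   67.]]
top housing 319 c [ 591.7 -408.7] s [50.2 57.6] a 89.04 z 74.7
top flap 1 935 angle 0.8608558837327442 z=88 at y 0.2875902412155067 zmax 0.14489284556062637 y edge [0.23557708 0.28145461]
top flap -1 1593 angle 0.8615277623376223 z=88 at y 0.11581153848032964 zmax 0.14552437322113615 y edge [0.12103907 0.16
[... 440 characters left out ...]
1] a 85.83 z 16.1
scene rib 225 c [ 477.9 -267.9] s [39.6 80.4] a 84.79 z 16.2
scene rib 242 c [ 481.  -188.1] s [37.9 80.8] a 88.71 z 16.2
scene rib 290 c [ 501.6 -111.6] s [ 30.  116.7] a 88.91 z 16.3
scene yel 32 [ 444. -305.   10.]
scene yel 37 [ 445. -225.    9.]
scene yel 41 [ 447. -146.    9.]
scene knob 89 [[ 515. -415.   44.]
 [ 524. -398.   55.]
 [ 543. -390.   64.]]
scene housing 283 c [ 596.  -407.4] s [54.8 59.5] a 87.3 z 72.7
scene flap 1 2250 angle 0.8601910718055648 z=88 at y 0.2894455554739269 zmax 0.14278974501080677 y edge [0.23867229 0.28354559]
scene flap -1 1335 angle 0.8559909335666507 z=88 at y 0.1185944794159453 zmax 0.14230916045994935 y edge [0.12476712 0.16928118]
```

```bash
cat >> h.py <<'E'
CC=np.array([.546,.2025]);CY=np.radians(2.64)
FO=np.array([.5795,-.2287]);FY=np.radians(-1.35)
def fr(o,a,p): c,s=np.cos(a),np.sin(a);return o+np.array([c*p[0]-s*p[1],s*p[0]+c*p[1]])
def car(x,y,z): return [*fr(CC,CY,(x,y)),z]
def fix(x,y,z): return [*fr(FO,FY,(x,y)),z]
def rot(a):
    y=np.array([np.cos(a),np.sin(a),0]);x=np.array([0,0,-1.]);return np.c_[x,y,np.cross(x,y)]
def st(t=""):
    o=get_obs();print(t,"t",round(float(o["time_s"]),1),"pos",np.round(o["position"],4),"F",np.round(o["contact_force"],1),"gap",round(float(o["finger_gap"]),4),"q",np.round(o["joint_positions"],2));return o
E
python3 - <<'E'
from h import *
d=np.load("c0.npz")
for C in (d["P"],d["Q"]):
    X=C.reshape(-1,3);b=(X[:,0]>.1)&(X[:,0]<.7)&(X[:,1]<-.45)&(X[:,1]>-.9)&(X[:,2]>.05)
    Y=X[b];print(np.round(np.percentile(Y,[0.5,99.5],axis=0),3))
    for lo,hi in((-.5,-.45),(-.55,-.5),(-.6,-.55),(-.65,-.6)):
        y=Y[(Y[:,1]>lo)&(Y[:,1]<hi)]
        if len(y):print(lo,np.round(np.percentile(y,[1,99],axis=0),2).tolist())
    b=(X[:,1]>.36)&(X[:,1]<.6)&(X[:,2]>.05)&(X[:,0]>.3)&(X[:,0]<.75);print("left",np.round(X[b].min(0),3) if b.any() else None,np.round(X[b].max(0),3) if b.any() else None)
for n,p,y in(("c",car(0,0,.115),CY),("cout",car(0,180,.1),CY) if 0 else ("cout",car(0,.18,.1),CY),("m1",car(-.08,0,.04),CY),("m2",car(.08,0,.04),CY),("A",fix(-.08,.08,.03),FY-np.pi/2),("C",fix(-.08,-.08,.03),FY-np.pi/2),("knob",[.531,-.407,.031],FY-np.pi/2)):
    for s in(0,np.pi):
        q=inverse_kinematics(p,rot(y+s));print(n,s>0,None if q is None else np.round(q,2))
E
```

```text
[[ 0.186 -0.69   0.053]
 [ 0.493 -0.51   0.347]]
-0.55 [[0.19, -0.55, 0.05], [0.43, -0.51, 0.35]]
-0.6 [[0.19, -0.6, 0.05], [0.45, -0.55, 0.35]]
-0.65 [[0.18, -0.65, 0.07], [0.47, -0.6, 0.23]]
left [0.322 0.436 0.05 ] [0.75  0.6   0.206]
[[ 0.189 -0.777  0.051]
 [ 0.501 -0.509  0.368]]
-0.55 [[0.19, -0.55, 0.05], [0.44, -0.51, 0.34]]
-0.6 [[0.2, -0.6, 0.05], [0.46, -0.55, 0.37]]
-0.65 [[0.19, -0.65, 0.05], [0.48, -0.6, 0.36]]
left [0.339 0.438 0.05 ] [0.75  0.536 0.202]
c False [ 0.34  0.59 -1.04  1.8   0.57  1.08 -0.86]
c True [ 0.4   0.66 -1.16  1.8   0.66  1.14  2.21]
cout False [-0.12  0.66 -0.82  1.62  0.53  1.09 -1.04]
cout True [ 0.06  0.82 -1.16  1.62  0.79  1.24  1.93]
m1 False [ 0.35  0.61 -1.07  2.03  0.69  0.91 -1.05]
m1 True [ 0.41  0.66 -1.16  2.03  0.76  0.96  2.04]
m2 False [ 0.18  0.74 -0.81  1.66  0.61  1.02 -0.8 ]
m2 True [ 0.36  0.91 -1.16  1.66  0.9   1.19  2.16]
A False [ 0.38  0.43 -0.22  2.02  0.14  0.71 -1.52]
A True [ 0.68  0.48 -0.58  2.01  0.37  0.76  1.42]
C False [ 0.53  0.51 -0.06  1.87  0.04  0.76 -1.15]
C True [ 0.9   0.56 -0.54  1.86  0.38  0.83  1.71]
knob False [ 0.6   0.63 -0.01  1.66  0.01  0.86 -1.01]
knob True [ 0.96  0.68 -0.53  1.64  0.41  0.93  1.83]
```

```bash
python3 - <<'E'
from h import *
move_l([.17,-.42,.36],vel=.25);o=st()
close(20)
q=np.array(o["joint_positions"]);q[0]=-.3;q[2]=0;q[4]=0;move_j(q);o=st()
for n,p,y in(("c",car(0,0,.115),CY),("cout",car(0,.18,.1),CY),("m1",car(-.08,0,.04),CY),("m2",car(.08,0,.04),CY),("A",fix(-.08,.08,.03),FY-np.pi/2),("C",fix(-.08,-.08,.03),FY-np.pi/2)):
    for s in(0,np.pi):
        k=inverse_kinematics(p,rot(y+s));print(n,s>0,None if k is None else np.round(k,2))
E
```

```text
t 1.3 pos [ 0.17   -0.4203  0.3592] F [ 0.8 -0.1  1. ] gap 0.0857 q [ 1.07 -0.04  0.02  1.78  0.    1.4  -0.13]
 t 4.1 pos [0.4439 0.0913 0.3592] F [-0.  -0.1  0.1] gap 0.0001 q [-0.3  -0.04  0.    1.78  0.    1.4  -0.13]
c False [-0.38  0.39 -0.07  1.82  0.03  0.93 -0.41]
c True [-0.25  0.4  -0.22  1.82  0.11  0.94  2.67]
cout False [-0.54  0.54 -0.2   1.64  0.12  0.98 -0.74]
cout True [-0.44  0.55 -0.34  1.63  0.21  1.    2.34]
m1 False [-0.41  0.38 -0.1   2.05  0.06  0.71 -0.49]
m1 True [-0.32  0.39 -0.2   2.05  0.12  0.72  2.59]
m2 False [-0.36  0.6  -0.04  1.68  0.03  0.86 -0.36]
m2 True [-0.19  0.61 -0.27  1.67  0.2   0.89  2.65]
A False [ 0.01  0.43  0.24  2.03 -0.15  0.7  -1.25]
A True [ 0.05  0.43  0.19  2.03 -0.12  0.7   1.86]
C False [ 0.11  0.56  0.48  1.88 -0.36  0.78 -0.81]
C True [ 0.23  0.53  0.33  1.88 -0.24  0.77  2.23]
```

```bash
python3 - <<'E'
from h import *
R=rot(CY)
move_ptp(car(0,0,.24),R)
move_l(car(0,0,.115),vel=.2);st()
r=move_l(car(0,.110,.115),vel=.1,threshold=15);st(r)
move_l(car(0,.07,.125),vel=.2)
move_l(car(0,0,.115),vel=.2)
r=move_l(car(0,-.110,.115),vel=.1,threshold=15);st(r)
move_l(car(0,-.07,.125),vel=.2)
move_l(car(0,0,.24),vel=.25);st()
move_l(car(-.05,-.15,.34),vel=.25)
c=snap("top","t2.png",(100,90,300,290),3);d=snap("scene","s2.png")
E
```

```text
t 5.7 pos [0.5472 0.2026 0.1168] F [ 0.5  0.4 -0. ] gap -0.0001 q [-0.37  0.39 -0.07  1.82  0.03  0.93 -0.41]
True t 6.4 pos [0.5433 0.2642 0.1168] F [-0.9 -0.4  6. ] gap 0.0 q [-0.45  0.42 -0.09  1.77  0.04  0.95 -0.51]
True t 7.8 pos [0.5497 0.1398 0.1168] F [-0.2 -0.4  4.6] gap -0.0 q [-0.29  0.37 -0.05  1.86  0.03  0.92 -0.31]
 t 8.7 pos [0.5452 0.2014 0.2384] F [ 1.9 -0.1 -1. ] gap 0.0001 q [-0.36  0.27 -0.08  1.69  0.02  1.18 -0.4 ]
```

View pics/t2.png

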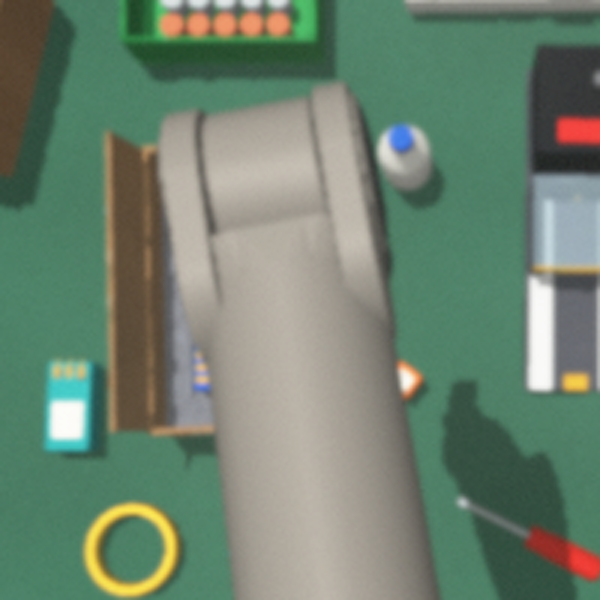

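View pics/s2.png

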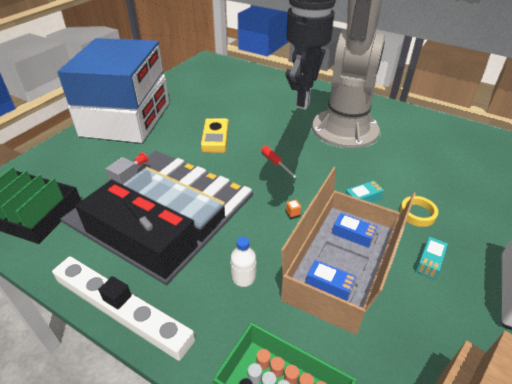

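```bash
python3 - <<'E'
from h import *
move_l(car(0,0,.24),vel=.25)
move_l(car(0,0,.118),vel=.2)
for s in(1,-1):
    move_l(car(0,s*.04,.118),vel=.2)
    r=move_l(car(0,s*.106,.118),vel=.06,threshold=30);st(r)
    move_l(car(0,s*.07,.13),vel=.2)
    move_l(car(0,0,.118),vel=.2)
move_l(car(0,0,.24),vel=.25);st()
move_l(car(-.05,-.3,.30),vel=.3)
c=snap("top","t3.png",(100,90,300,290),3);d=snap("scene","s3.png",(250,150,450,350),3)
for nm,C in(("t",cloud(c)),("s",cloud(d))):
    x,y,z=C[...,0],C[...,1],C[...,2]
    for s in(1,-1):
        f=(x>.44)&(x<.64)&(z>.095)&(z<.17)&((y-CC[1])*s>.06)&((y-CC[1])*s<.17)
        X=C[f]
        if len(X)>30:
            yy=(X[:,1]-CC[1]-CY*(X[:,0]-CC[0]))*s
            k=np.polyfit(X[:,2],yy,1);print(nm,s,len(X),"angle",np.pi/2+np.arctan(k[0]))
E
```

```text
False t 13.0 pos [0.5413 0.3082 0.1181] F [-0.1  0.  -0.3] gap -0.0003 q [-0.51  0.45 -0.11  1.72  0.06  0.97 -0.59]
False t 15.4 pos [0.5508 0.0968 0.118 ] F [-0.3  0.8  0.8] gap -0.0001 q [-0.21  0.35 -0.05  1.87  0.02  0.92 -0.22]
 t 16.9 pos [0.5459 0.2008 0.2398] F [0.3 0.5 0.1] gap -0.0002 q [-0.36  0.27 -0.08  1.69  0.02  1.18 -0.4 ]
t 1 1322 angle 2.3969456723335645
t -1 957 angle 2.400997688391688
s 1 1825 angle 2.427654060656628
s -1 1586 angle 2.3989337678308393
```

View pics/t3.png

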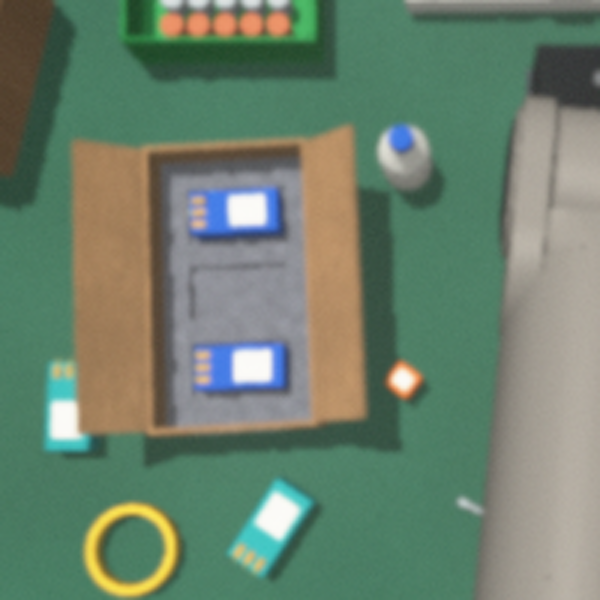

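View pics/s3.png

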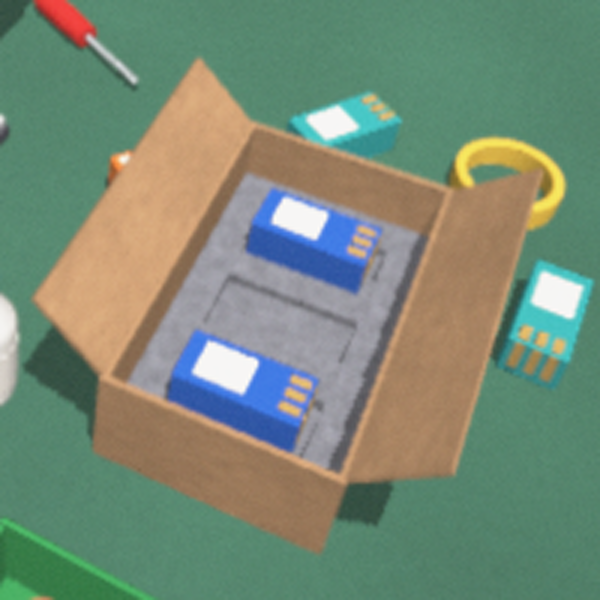

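```bash
cat >> h.py <<'E'
def mods(ztop,xr,yr,cams=("top","scene"),tol=.012,snaps=None):
    out=[]
    for n in cams:
        c=camera(n) if snaps is None else snaps[n]
        C=cloud(c);hsv=cv2.cvtColor(c["image"],cv2.COLOR_BGR2HSV)
        b=(hsv[...,0]>105)&(hsv[...,0]<125)&(hsv[...,1]>140)
        x,y,z=C[...,0],C[...,1],C[...,2]
        m=b&(abs(z-ztop)<tol)&(x>xr[0])&(x<xr[1])&(y>yr[0])&(y<yr[1])
        nl,l,s,_=cv2.connectedComponentsWithStats(m.astype(np.uint8),connectivity=8)
        T=c["world_to_cam"];o=-T[:3,:3].T@T[:3,3]
        for i in range(1,nl):
            if s[i,4]<25: continue
            X=C[l==i];d=X-o;X=o+d*((ztop-o[2])/d[:,2:3])
            r=cv2.minAreaRect((X[:,:2]*1000).astype(np.float32));(w,h),a=r[1],r[2]
            if w<h:a+=90
            a=(a+90)%180-90
            out.append((n,np.round(r[0],1),np.round([max(w,h),min(w,h)],1),round(a,1),s[i,4]))
    return out
E
python3 - <<'E'
from h import *
for r in mods(.062,(.4,.7),(.12,.28)):print(r)
E
```

```text
('top', array([621.1, 197. ]), array([79.9, 44.5]), -87.6, np.int32(170))
('top', array([465.2, 210.6]), array([41.9, 32.7]), -0.7, np.int32(97))
('top', array([466.1, 158.6]), array([38.9, 17.9]), -0.7, np.int32(49))
('scene', array([474.6, 196.9]), array([87.2, 51.4]), -88.9, np.int32(336))
('scene', array([630.8, 204.5]), array([87.7, 48.6]), -87.2, np.int32(443))
```

```bash
python3 - <<'E'
s=open("h.py").read()
s=s.replace("        nl,l,s,_=cv2","        w=((hsv[...,1]<70)&(hsv[...,2]>140))|((hsv[...,0]>8)&(hsv[...,0]<30)&(hsv[...,1]>60))\n        w&=(abs(z-ztop)<tol)&(cv2.dilate(m.astype(np.uint8),np.ones((7,7)))>0)\n        m=cv2.morphologyEx((m|w).astype(np.uint8),cv2.MORPH_CLOSE,np.ones((3,3)))\n        nl,l,s,_=cv2").replace("tol=.012","tol=.007")
open("h.py","w").write(s)
E
python3 - <<'E'
from h import *
for r in mods(.061,(.4,.7),(.12,.28)):print(r)
E
```

```text
('top', array([753.6,  80.6]), array([437.9,  82.5]), -41.6, np.int32(314))
('top', array([465.3, 212.5]), array([47.7, 41.9]), 89.3, np.int32(182))
('top', array([697.9,  72.6]), array([537.1,  28.6]), -20.3, np.int32(96))
('scene', array([472.3, 197.7]), array([89.4, 49. ]), -88.9, np.int32(482))
('scene', array([629. , 204.1]), array([90.9, 45.4]), -86.1, np.int32(752))h.py:44: RuntimeWarning: divide by zero encountered in divide
  X=C[l==i];d=X-o;X=o+d*((ztop-o[2])/d[:,2:3])
h.py:44: RuntimeWarning: invalid value encountered in multiply
  X=C[l==i];d=X-o;X=o+d*((ztop-o[2])/d[:,2:3])
```

```bash
python3 - <<'E'
s=open("h.py").read()
i=s.index("def mods");s=s[:i]+'''def plane(c,zp):
    K,D,T=c["intrinsics"],np.array(c["D"]),c["world_to_cam"]
    h,w=c["range_z"].shape;u,v=np.meshgrid(np.arange(w),np.arange(h))
    p=cv2.undistortPoints(np.stack([u,v],-1).reshape(-1,1,2).astype(float),K,D).reshape(h,w,2)
    d=np.concatenate([p,np.ones((h,w,1))],-1)@T[:3,:3];o=-T[:3,:3].T@T[:3,3]
    return o+d*((zp-o[2])/d[...,2:3])
def mods(ztop,xr,yr,cams=("top","scene"),tol=None,snaps=None):
    out=[]
    for n in cams:
        c=camera(n) if snaps is None else snaps[n]
        X=plane(c,ztop);z=cloud(c)[...,2];hsv=cv2.cvtColor(c["image"],cv2.COLOR_BGR2HSV)
        H,S,V=hsv[...,0],hsv[...,1],hsv[...,2]
        t=tol or (.02 if n=="top" else .007)
        ok=(abs(z-ztop+(0 if n=="top" else .001))<t)&(X[...,0]>xr[0])&(X[...,0]<xr[1])&(X[...,1]>yr[0])&(X[...,1]<yr[1])
        b=(H>105)&(H<125)&(S>140)&ok
        w=(((S<70)&(V>150))|((H>8)&(H<30)&(S>60)))&ok&(cv2.dilate(b.astype(np.uint8),np.ones((5,5)))>0)
        m=cv2.morphologyEx((b|w).astype(np.uint8),cv2.MORPH_CLOSE,np.ones((5,5)))
        nl,l,s,_=cv2.connectedComponentsWithStats(m,connectivity=8)
        for i in range(1,nl):
            if s[i,4]<40: continue
            r=cv2.minAreaRect((X[l==i][:,:2]*1000).astype(np.float32));(a1,a2),a=r[1],r[2]
            if a1<a2:a+=90
            out.append((n,np.round(r[0],1).tolist(),np.round([max(a1,a2),min(a1,a2)],1).tolist(),round((a+90)%180-90,1),int(s[i,4])))
    return out
'''
open("h.py","w").write(s)
E
python3 - <<'E'
from h import *
for r in mods(.062,(.4,.7),(.12,.28)):print(r)
E
```

```text
('top', [621.0, 198.9], [87.9, 44.5], -87.6, 280)
('top', [465.2, 212.2], [41.9, 41.6], -0.7, 153)
('top', [465.9, 162.0], [39.1, 23.8], 0.6, 81)
('scene', [473.3, 197.9], [89.3, 48.8], -88.9, 442)
('scene', [629.5, 204.6], [91.0, 47.2], -88.3, 719)
```

```bash
cat >> h.py <<'E'
def pick(x,y,a,z=.041,f=60):
    ungrasp()
    move_ptp([x,y,.22],rot(a));
    r=move_l([x,y,z],vel=.12,threshold=10);st(("down",r))
    if r: return False
    close(f);o=st("grip")
    return True
E
python3 - <<'E'
from h import *
move_l(car(-.05,-.2,.30),vel=.3)
if pick(.4695,.193,CY):
    move_l([.4695,.193,.18],vel=.15);st("lift")
    snap("scene","s4.png",(250,150,450,350),3)
E
```

```text
('down', False) t 22.3 pos [0.4701 0.1933 0.0417] F [ 0.8 -0.2 -0.7] gap 0.0848 q [-0.37  0.38 -0.13  2.05  0.07  0.71 -0.5 ]
grip t 22.8 pos [0.4698 0.1932 0.0415] F [-0.5  0.5  4.5] gap 0.0426 q [-0.37  0.38 -0.13  2.05  0.07  0.71 -0.5 ]
lift t 23.8 pos [0.4687 0.1926 0.1789] F [-0.7 -0.7 -1.5] gap 0.0431 q [-0.35  0.2  -0.14  1.93  0.03  1.02 -0.46]
```

View pics/s4.png

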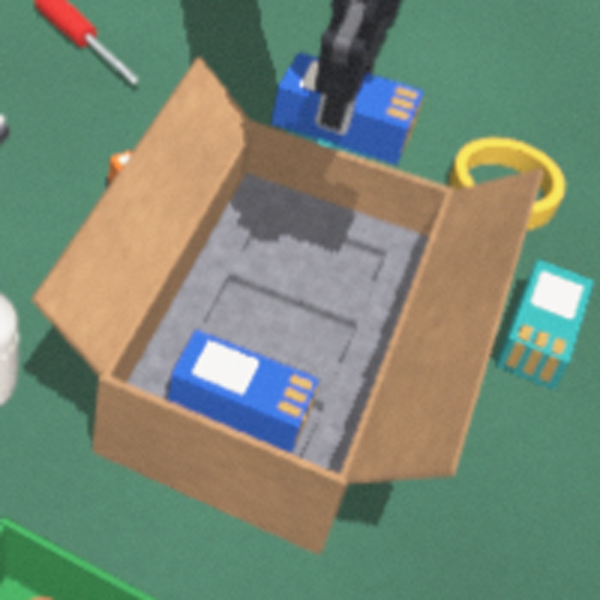

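```bash
cat >> h.py <<'E'
def carry(lane,x0=-.088):
    o=get_obs();y=o["position"][1]
    move_l([.545,y,.185],vel=.2)
    move_l([.545,.02,.185],vel=.2)
    move_l([.545,-.03,.14],vel=.2);st("mid")
    move_ptp(fix(x0,lane,.13),rot(FY-np.pi/2));st("over lane")
E
python3 - <<'E'
from h import *
carry(.08)
snap("scene","s5.png",(60,80,320,280),3)
E
```

```text
mid t 25.9 pos [ 0.5452 -0.0287  0.14  ] F [-0. -0. -1.] gap 0.0426 q [-0.02  0.3  -0.01  1.89  0.    0.95  0.02]
over lane t 27.1 pos [ 0.4944 -0.1453  0.1306] F [-0.6 -1.1 -1.7] gap 0.0427 q [-0.08  0.28  0.33  1.97 -0.11  0.91 -1.28]
```

View pics/s5.png

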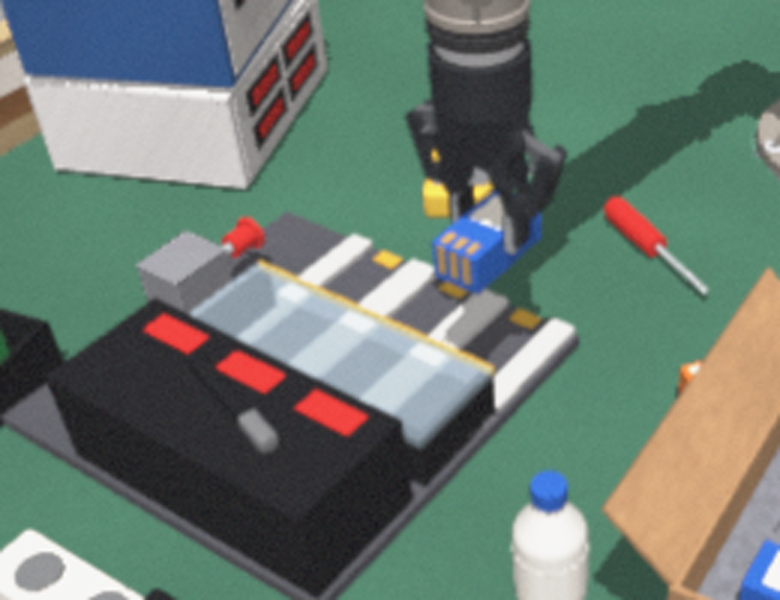

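```bash
cat >> h.py <<'E'
def lower(lane,x0=-.088,z=.0268):
    r=move_l(fix(x0,lane,z),vel=.06,threshold=8);st(("lowered",r))
    ungrasp();move_l(fix(x0,lane,.13),vel=.15);st("up")
def view_lane(lane,f):
    move_l(fix(-.17,lane,.14),vel=.2)
    c={n:camera(n) for n in("top","scene")}
    p=FO+0
    r=mods(.048,(.42,.68),(-.36,-.09),snaps=c)
    for k in r:
        q=np.array(k[1])/1e3-FO;cc,s=np.cos(FY),np.sin(FY);print(k,"fix",np.round([q[0]*cc+q[1]*s,-q[0]*s+q[1]*cc],4)*1000)
    cv2.imwrite("pics/"+f,cv2.resize(c["scene"]["image"][100:260,60:280],None,fx=3.4,fy=3.4,interpolation=cv2.INTER_CUBIC))
def push(lane,z=.026):
    close(20)
    move_l(fix(-.165,lane,z),vel=.12);st("pre")
    r=move_l(fix(-.037,lane,z),vel=.06,threshold=12);o=st(("push",r))
    q=o["position"][:2]-FO;print("fix x",q[0]*np.cos(FY)+q[1]*np.sin(FY))
E
python3 - <<'E'
from h import *
lower(.08)
view_lane(.08,"s6.png")
E
```

```text
('lowered', True) t 28.8 pos [ 0.4933 -0.1466  0.0275] F [-0.4 -0.   5.7] gap 0.0428 q [-0.03  0.43  0.29  2.05 -0.19  0.69 -1.21]
up t 30.1 pos [ 0.4927 -0.1464  0.1292] F [-0.6 -0.1 -0.3] gap 0.0853 q [-0.08  0.28  0.33  1.97 -0.12  0.91 -1.28]
('top', [495.7, -146.9], [85.6, 39.6], -1.2, 202) fix [-85.7  79.8]
('scene', [501.8, -142.2], [92.0, 46.1], -0.9, 340) fix [-79.7  84.6]
```

View pics/s6.png

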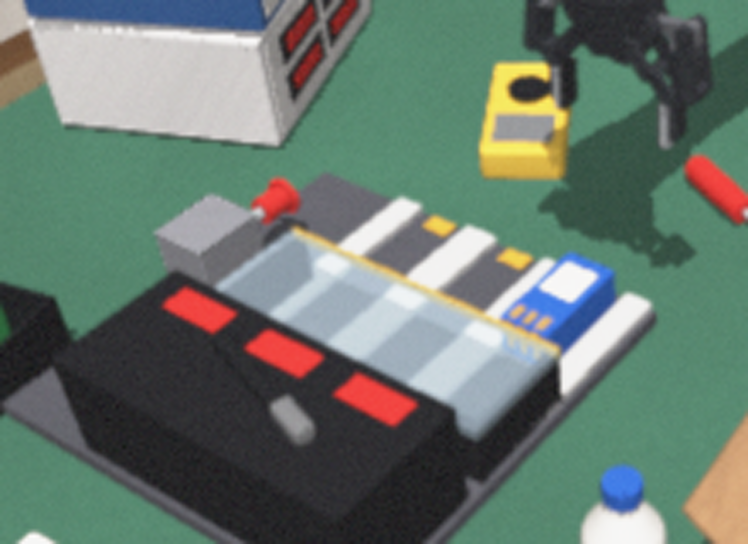

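```bash
python3 - <<'E'
from h import *
push(.08)
move_l(fix(-.165,.08,.026),vel=.15)
view_lane(.08,"s7.png")
E
```

```text
pre t 32.7 pos [ 0.417  -0.145   0.0265] F [-0.1 -0.2  0.2] gap 0.0001 q [-0.03  0.34  0.31  2.21 -0.17  0.62 -1.19]
('push', True) t 34.7 pos [ 0.5395 -0.1475  0.0252] F [-0.6  0.2  1. ] gap -0.0001 q [-0.04  0.51  0.29  1.93 -0.21  0.74 -1.22]
fix x -0.0419266861356198
('top', [554.1, -146.7], [49.0, 12.4], 89.4, 64) fix [-27.3  81.4]
```

View pics/s7.png

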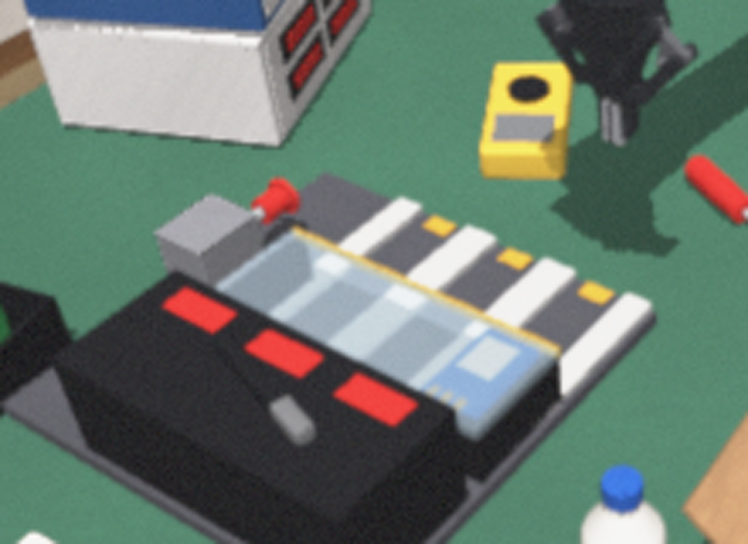

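```bash
python3 - <<'E'
from h import *
move_l(fix(-.10,.08,.25),vel=.25)
for r in mods(.062,(.4,.7),(.12,.28)):print(r)
snap("scene","s8.png",(250,150,450,350),3)
E
```

```text
('top', [621.0, 198.8], [88.0, 44.5], -87.6, 281)
('scene', [629.4, 204.7], [91.4, 46.3], -87.6, 714)
```

View pics/s8.png

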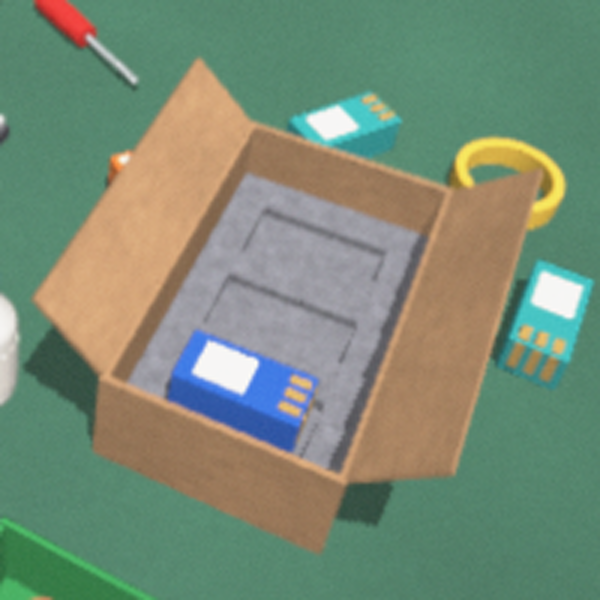

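```bash
python3 - <<'E'
from h import *
move_ptp([.54,.1,.28],rot(CY))
if pick(.622,.2015,CY):
    move_l([.622,.2015,.18],vel=.15);st("lift")
    carry(0)
    snap("scene","s9.png",(60,80,320,280),3)
E
```

```text
('down', False) t 41.4 pos [0.6227 0.2017 0.0419] F [0.1 0.  0.1] gap 0.0853 q [-0.38  0.59 -0.    1.69  0.    0.86 -0.33]
grip t 41.9 pos [0.6229 0.2017 0.0419] F [ 0.7 -0.4  4.3] gap 0.0426 q [-0.38  0.59 -0.    1.69  0.    0.86 -0.33]
lift t 43.0 pos [0.6209 0.2011 0.1785] F [-0.6 -1.1 -3. ] gap 0.0424 q [-0.38  0.45  0.    1.59 -0.    1.11 -0.33]
mid t 45.0 pos [ 0.5451 -0.0288  0.1398] F [-1.   0.7 -2. ] gap 0.0429 q [-0.11  0.31  0.1   1.89 -0.04  0.95  0.06]
over lane t 46.1 pos [ 0.493  -0.2247  0.1304] F [-1.  -0.6 -3. ] gap 0.0427 q [-0.04  0.34  0.48  1.92 -0.19  0.93 -1.06]
```

View pics/s9.png

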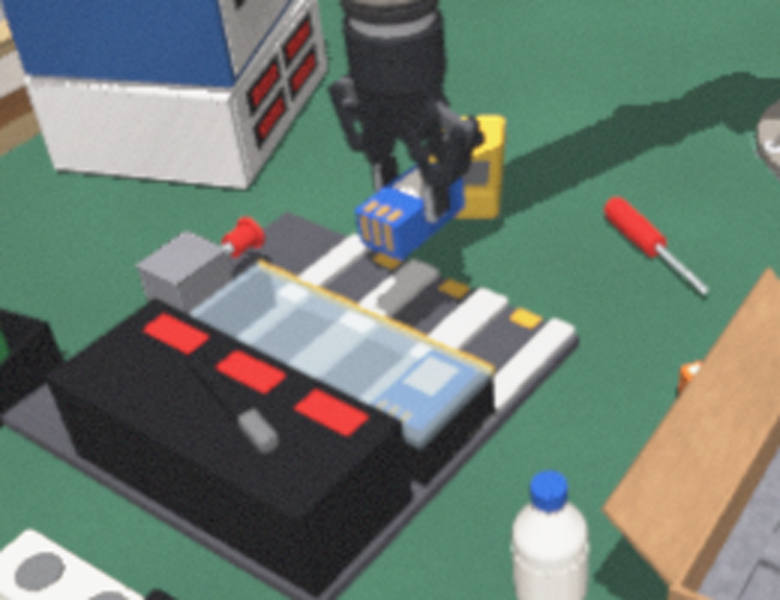

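```bash
python3 - <<'E'
from h import *
lower(0)
view_lane(0,"s10.png")
E
```

```text
('lowered', True) t 47.8 pos [ 0.4915 -0.2266  0.0279] F [0.2 0.6 5.1] gap 0.0428 q [ 0.02  0.49  0.42  1.99 -0.29  0.72 -0.98]
up t 49.1 pos [ 0.4908 -0.2262  0.1292] F [-0.8 -0.1 -0.4] gap 0.0856 q [-0.04  0.34  0.48  1.92 -0.2   0.93 -1.06]
('top', [554.0, -148.2], [45.9, 12.4], 89.4, 61) fix [-27.4  79.9]
('top', [491.6, -225.6], [85.6, 39.3], -1.7, 240) fix [-87.9   1. ]
('scene', [499.3, -221.1], [93.8, 48.4], -1.2, 333) fix [-80.4   5.7]
```

View pics/s10.png

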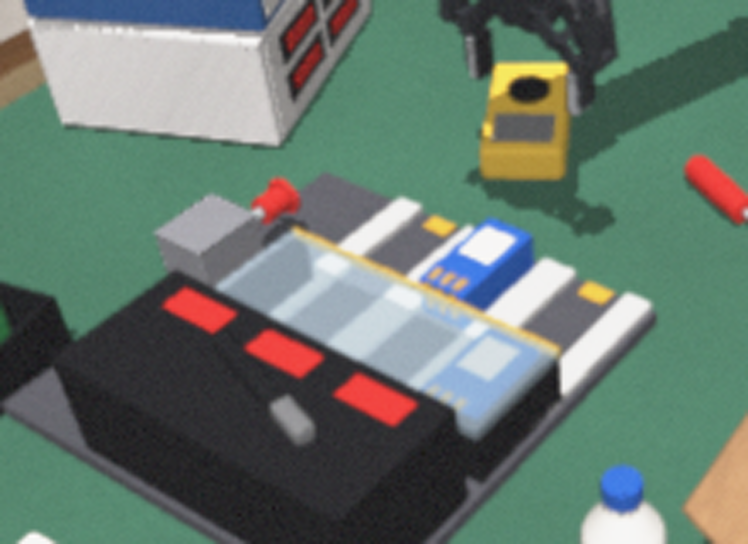

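```bash
sed -i 's/fix(-.165,lane,z)/fix(-.158,lane,z)/' h.py; python3 - <<'E'
from h import *
push(0)
move_l(fix(-.07,0,.026),vel=.15)
r=move_l(fix(-.035,0,.026),vel=.04,threshold=18);o=st(("repush",r))
move_l(fix(-.07,0,.026),vel=.15)
move_l(fix(-.07,0,.12),vel=.2)
move_l(fix(-.075,.08,.12),vel=.2)
move_l(fix(-.075,.08,.026),vel=.15)
r=move_l(fix(-.035,.08,.026),vel=.04,threshold=18);o=st(("repushA",r))
q=o["position"][:2]-FO;print("fix x",q[0]*np.cos(FY)+q[1]*np.sin(FY))
move_l(fix(-.075,.08,.026),vel=.15)
move_l(fix(-.075,.08,.15),vel=.2)
view_lane(.08,"s11.png")
E
```

```text
pre t 51.6 pos [ 0.422  -0.2253  0.0266] F [0.1 0.5 0.8] gap 0.0002 q [ 0.03  0.41  0.44  2.13 -0.28  0.66 -0.93]
('push', True) t 53.6 pos [ 0.5376 -0.2274  0.0253] F [-0.9 -0.7 -0.8] gap 0.0 q [ 0.01  0.56  0.41  1.88 -0.31  0.78 -1.  ]
fix x -0.04193128292363494
('repush', True) t 54.7 pos [ 0.5373 -0.2274  0.0248] F [0.1 0.2 0.3] gap 0.0 q [ 0.01  0.57  0.42  1.86 -0.3   0.8  -1.01]
('repushA', True) t 57.9 pos [ 0.5388 -0.1475  0.0249] F [ 0.1 -0.1 -0.3] gap 0.0001 q [-0.12  0.54  0.4   1.91 -0.29  0.79 -1.15]
fix x -0.042570840040242794
('top', [554.1, -146.7], [49.0, 12.4], 89.4, 68) fix [-27.3  81.4]
('top', [553.2, -226.2], [42.8, 12.4], 89.4, 65) fix [-26.4   1.9]
```

View pics/s11.png

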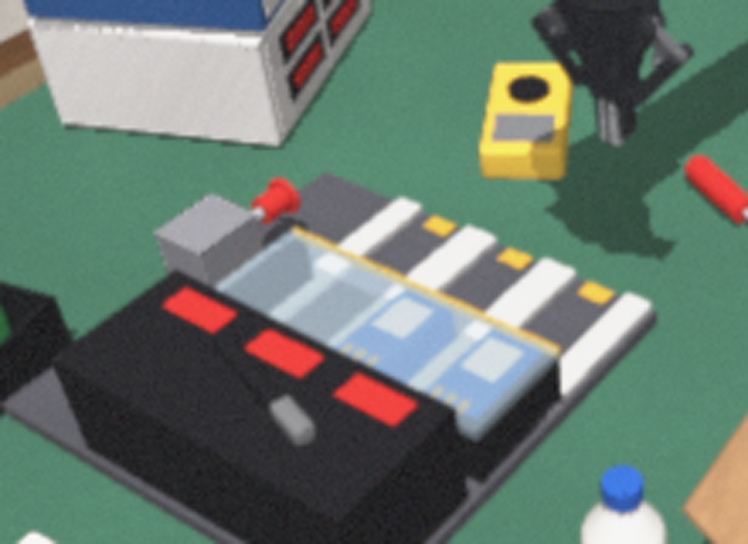

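```bash
python3 - <<'E'
from h import *
for n in("top","scene"):
    c=snap(n,f"k_{n}.png",(340,140,410,210) if n=="top" else (100,130,190,200),8);hsv=cv2.cvtColor(c["image"],cv2.COLOR_BGR2HSV)
    X=plane(c,.058)
    red=((hsv[...,0]<6)|(hsv[...,0]>174))&(hsv[...,1]>130)&(X[...,1]<-.37)&(X[...,1]>-.45)&(X[...,0]>.47)&(X[...,0]<.57)
    print(n,red.sum(),np.round(np.percentile(X[red],[1,50,99],axis=0)*1000,1).tolist())
E
```

```text
top 85 [[510.2, -418.4, 58.0], [525.3, -404.7, 58.0], [540.6, -391.6, 58.0]]
scene 99 [[511.0, -415.4, 58.0], [530.7, -396.0, 58.0], [554.2, -376.4, 58.0]]
```

View pics/k_top.png

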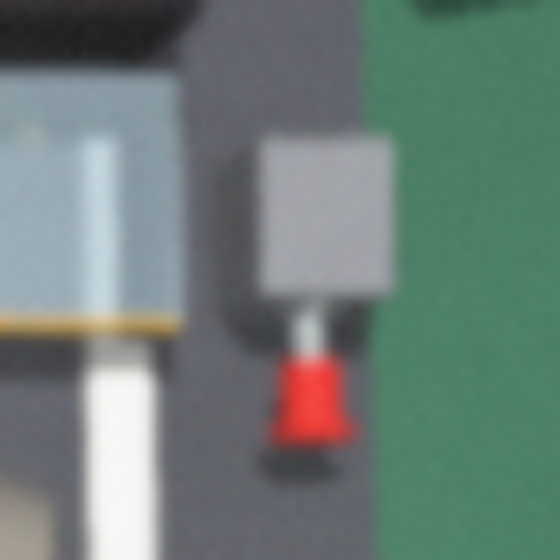

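```bash
python3 - <<'E'
from h import *
ungrasp()
R=rot(FY-np.pi/2)
ax=np.array([np.cos(FY),np.sin(FY)])
K=np.array([.530,-.405])
move_l(fix(-.14,.0,.25),vel=.25)
move_ptp([*K,.19],R);st("above")
r=move_l([*K,.032],vel=.1,threshold=10);st(("down",r))
if not r:
    close(40);st("grip")
    r=move_l([*(K-ax*.030),.032],vel=.04,threshold=18);st(("pull",r))
    c=snap("top","k2_top.png",(340,140,410,210),8);snap("scene","k2_sc.png",(60,80,320,280),3)
E
```

```text
above t 62.2 pos [ 0.53   -0.4031  0.1894] F [-0.   0.6 -0.5] gap 0.0853 q [ 0.14  0.54  0.66  1.55 -0.35  1.17 -0.73]
('down', False) t 63.9 pos [ 0.5304 -0.4054  0.0327] F [0.8 0.2 0.7] gap 0.0851 q [ 0.2   0.7   0.57  1.67 -0.46  0.9  -0.65]
grip t 64.5 pos [ 0.53   -0.407   0.0325] F [ 0.1 -4.9 -1.5] gap 0.0205 q [ 0.2   0.7   0.57  1.67 -0.46  0.9  -0.65]
('pull', False) t 65.4 pos [ 0.505  -0.4065  0.0326] F [ 9.6 -7.5 -8.9] gap 0.0207 q [ 0.21  0.67  0.57  1.73 -0.46  0.86 -0.62]
```

View pics/k2_sc.png

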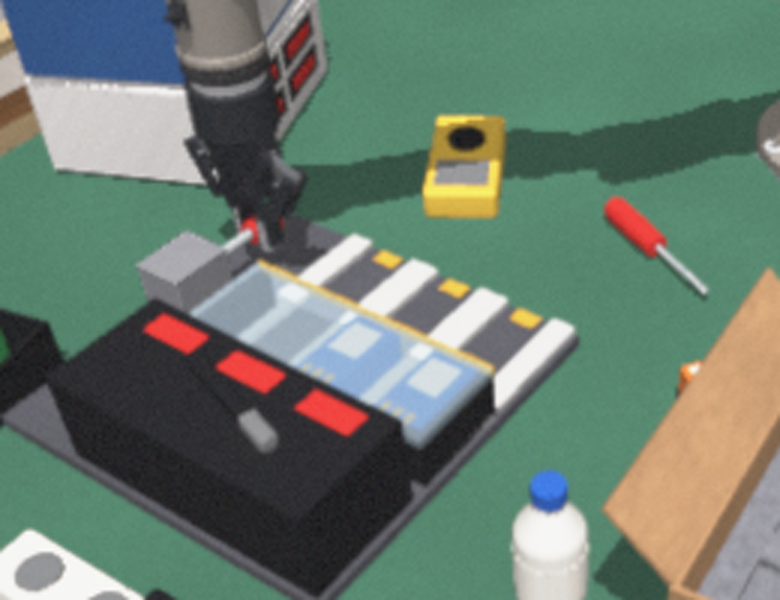

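```bash
python3 - <<'E'
from h import *
sleep(1.0);o=st("hold")
ungrasp();sleep(.3)
p=get_obs()["position"]
move_l([p[0],p[1],.22],vel=.15)
move_l(fix(-.14,.0,.27),vel=.25)
snap("top","k3_top.png",(265,90,405,230),4);c=snap("scene","k3_sc.png",(60,80,320,280),3)
E
```

```text
hold t 66.5 pos [ 0.505  -0.4065  0.0325] F [ 9.4 -8.3 -8.3] gap 0.0206 q [ 0.21  0.67  0.57  1.73 -0.46  0.86 -0.62]
```

View pics/k3_sc.png

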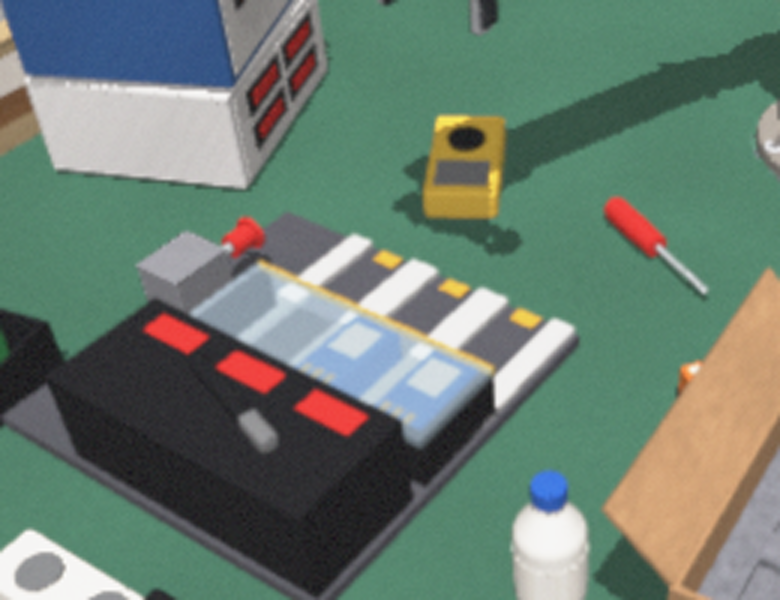

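View pics/k3_top.png

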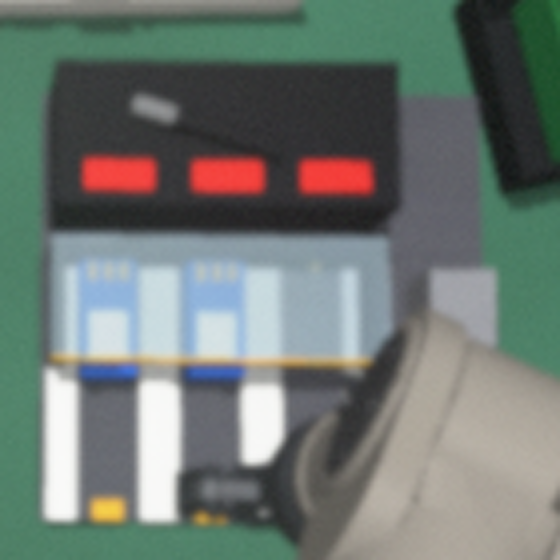

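```bash
cat >> h.py <<'E'
def shut(s):
    R=rot(CY)
    move_ptp(car(0,s*.172,.26),R)
    r=move_l(car(0,s*.172,.108),vel=.15,threshold=10);st(("out",r))
    if r:return
    r=move_l(car(0,s*.035,.108),vel=.08,threshold=30);st(("sweep",r))
    if r:return
    r=move_l(car(0,s*.04,.092),vel=.05,threshold=12);st(("press",r))
    move_l(car(0,s*.04,.25),vel=.2)
E
python3 - <<'E'
from h import *
close(20)
move_l(fix(-.10,.1,.32),vel=.3)
shut(-1)
snap("scene","f1.png",(250,120,450,320),3)
E
```

```text
('out', False) t 73.6 pos [0.5548 0.0307 0.1089] F [ 0.6 -0.3  0.2] gap -0.0002 q [-0.41  0.38  0.34  1.9  -0.16  0.89  0.06]
('sweep', True) t 74.5 pos [0.5532 0.0821 0.111 ] F [-0.1 -2.6  5.2] gap 0.0004 q [-0.5   0.38  0.33  1.89 -0.15  0.89 -0.05]
```

View pics/f1.png

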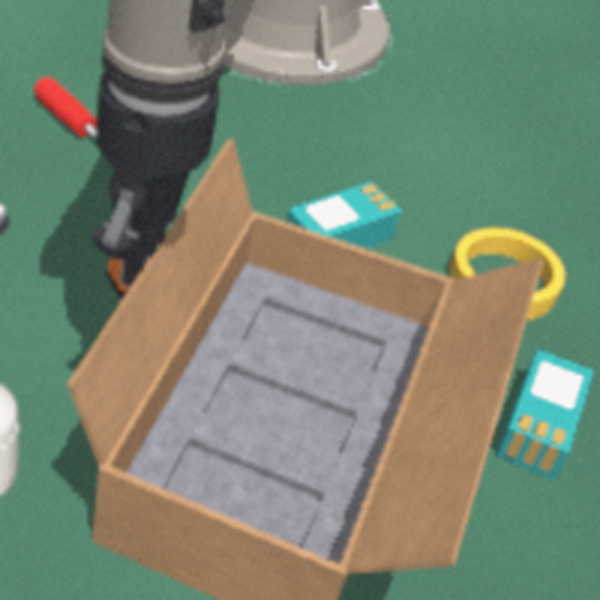

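```bash
cat >> h.py <<'E'
def shut2(s):
    for i in range(4):
        r=move_l(car(0,s*.035,.108),vel=.04,threshold=35);o=st(("sweep",r))
        if not r:break
    if r:return
    r=move_l(car(0,s*.04,.092),vel=.05,threshold=12);st(("press",r))
    move_l(car(0,s*.04,.25),vel=.2)
E
python3 - <<'E'
from h import *
shut2(-1)
snap("scene","f2.png",(250,120,450,320),3)
E
```

```text
('sweep', False) t 76.9 pos [0.5476 0.1675 0.108 ] F [1.1 0.1 0. ] gap -0.0 q [-0.62  0.4   0.31  1.86 -0.14  0.9  -0.2 ]
('press', False) t 77.3 pos [0.5475 0.1621 0.0914] F [-0.6 -0.3 -0.4] gap -0.0 q [-0.61  0.42  0.3   1.87 -0.15  0.87 -0.19]
```

View pics/f2.png

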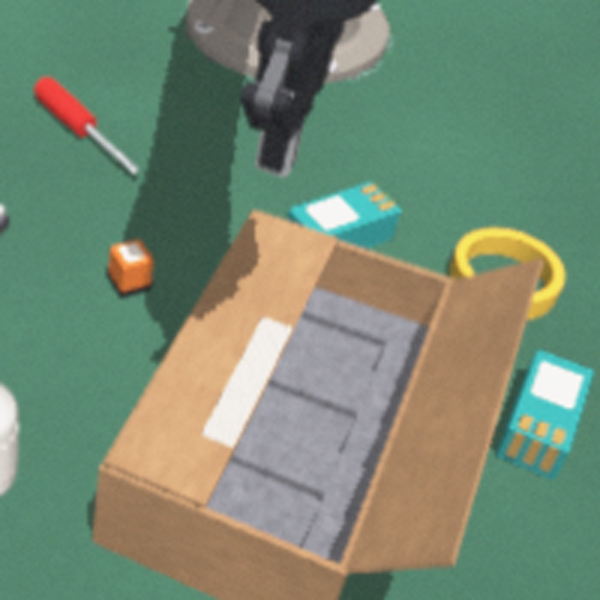

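```bash
python3 - <<'E'
from h import *
R=rot(CY)
move_l(car(0,.04,.28),vel=.25)
move_ptp(car(0,.158,.26),R)
r=move_l(car(0,.158,.108),vel=.12,threshold=8);st(("out",r))
if not r: shut2(1)
# extra gentle press on both
for s in(-1,1):
    move_l(car(0,s*.035,.13),vel=.2)
    r=move_l(car(0,s*.035,.088),vel=.04,threshold=10);st(("press",r))
    move_l(car(0,s*.035,.15),vel=.2)
move_l(car(0,0,.3),vel=.25)
move_l(car(-.08,-.28,.34),vel=.25)
c=snap("top","f3t.png",(100,90,300,290),3);d=snap("scene","f3.png")
for nm,C in(("t",cloud(c)),("s",cloud(d))):
    x,y,z=C[...,0],C[...,1],C[...,2]
    for s in(1,-1):
        yy=(y-CC[1]-CY*(x-CC[0]))*s
        f=(x>.44)&(x<.64)&(z>.07)&(z<.13)&(yy>.015)&(yy<.075)
        k=np.polyfit(yy[f],z[f],1);print(nm,s,f.sum(),"angle",-np.arctan(k[0]),"z",np.median(z[f]))
st()
E
```

```text
('out', False) t 80.8 pos [0.5394 0.3607 0.1089] F [0.3 0.1 0.7] gap -0.0001 q [-0.82  0.51  0.22  1.67 -0.13  0.97 -0.5 ]
('sweep', True) t 82.4 pos [0.5421 0.3112 0.1152] F [-0.4  1.6  4.2] gap -0.0001 q [-0.76  0.46  0.23  1.73 -0.14  0.95 -0.42]
('sweep', False) t 84.4 pos [0.5444 0.2375 0.108 ] F [ 0.2 -0.1 -0.5] gap 0.0002 q [-0.67  0.43  0.24  1.81 -0.14  0.91 -0.31]
('press', False) t 84.9 pos [0.5437 0.2425 0.0914] F [0.2 0.5 0.1] gap -0.0001 q [-0.67  0.45  0.24  1.82 -0.15  0.88 -0.31]
('press', True) t 87.7 pos [0.5472 0.1674 0.0901] F [-1.5 -0.5  4.4] gap -0.0003 q [-0.58  0.42  0.27  1.88 -0.16  0.86 -0.18]
('press', True) t 89.6 pos [0.544  0.2373 0.0901] F [-1.7  0.1  5.3] gap 0.0001 q [-0.67  0.45  0.25  1.82 -0.15  0.88 -0.3 ]
t 1 1396 angle 0.013453109631013451 z 0.08944246322350075
t -1 1368 angle 0.007948729160328903 z 0.08954319070129702
s 1 2144 angle 0.0028176687970055303 z 0.0885480124716171
s -1 1928 angle 0.014986540340554504 z 0.08767818988817264
 t 92.2 pos [ 0.4792 -0.0793  0.3396] F [-0.4  0.2 -0.8] gap 0.0 q [-0.39  0.03  0.5   1.76 -0.03  1.36  0.16]
```

View pics/f3.png

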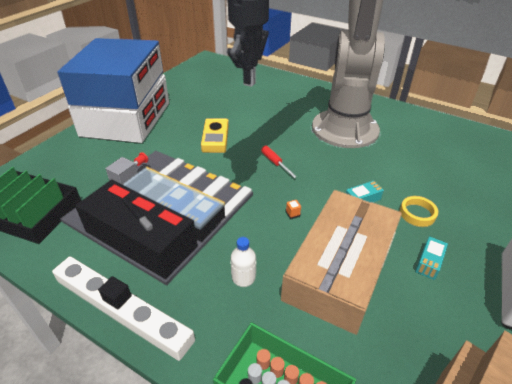

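View pics/f3t.png

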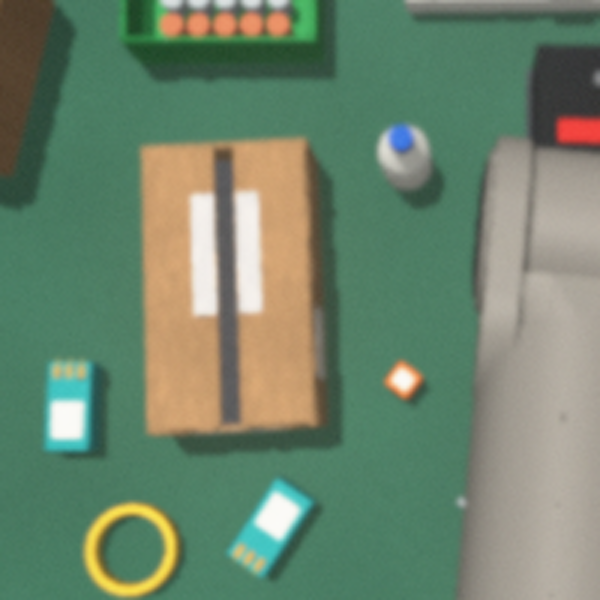

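```bash
python3 - <<'E'
from h import *
move_l([.47,.08,.36],vel=.25)
c={n:camera(n) for n in("top","scene")}
for k in mods(.048,(.42,.68),(-.36,-.09),snaps=c):print(k)
a=cv2.resize(c["scene"]["image"][100:260,60:260],None,fx=2,fy=2);b=cv2.resize(c["top"]["image"][90:230,260:400],(366,366))
b=b[:320];cv2.imwrite("pics/fin.png",np.hstack([a,b]))
E
```

```text
('top', [554.0, -149.7], [43.0, 12.4], 89.4, 62)
('top', [553.2, -226.2], [42.8, 12.4], 89.4, 64)
```

View pics/fin.png

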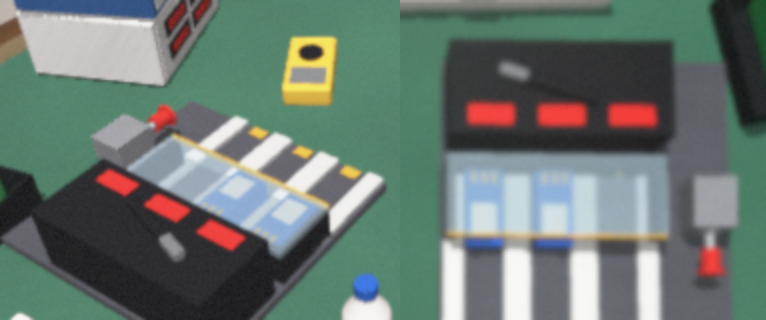

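Both modules are still home in lanes A and B (rear edges just showing at the cover's yellow edge). The knob is back in, and the marker and bottle are in place.

```bash
python3 -c "
from plant import *
job_done();print(get_obs()['time_s'])"
```

```text
the job is handed in; nothing more can be done
the job is handed in; nothing more can be done
```

The job is done and handed in at about 93 s; no verdict was reported.

- **Flaps open:** I folded both carton flaps back to about 2.4 rad. The first push stopped early on its force limit, so I pushed them a second time.
- **Modules:** Only two blue modules were present. I laid them in lanes A and B, contacts first, and pushed each one under the cover until it hit the back stop. A second, harder push moved them less than 1 mm further.
- **Knob:** I pulled it 25 mm to its stop, held it about 1 s and released it. The pictures show it back in.
- **Flaps shut:** Both closed to within about 0.015 rad of flat. Each closing sweep stopped once on its force limit and was finished more slowly.
- **Last pictures:** Both modules are still home, and the marker, bottle and relay look unmoved by eye; I did not measure them. I saw no grip slip and no knocked module.
- **Disagreement:** The two cameras differed by up to about 8 mm on module positions, partly because the scene view also picked up module sides. I used positions between the two views and confirmed them by contact.

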